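Load a vial into the bench reader with a push-push hatch

TASK

Press the reader's closed hatch down until its push-push catch lets go and it springs fully open, take the tall capped vial from the rack and seat it upright, fully home, in the well, then swing the hatch shut and press it down again so that it stays latched. The catch gives at a depth that you have to feel for: press gently, never pushing on the hatch with more than 15 N, and leave the short tubes, the beaker and the jar where they are.

Things in the scene. Friction and masses are not known exactly. Their poses are not given: they have to be found in the camera images.
- reader: white bench reader, 240 x 190 mm base, fixed to the bench. Origin at the centre of its underside, x towards the hinge side (away from its display), z up. Its aluminium deck is 85 mm above the bench, surrounded by a shoulder 55 mm high. The hatch is hinged along the reader's y axis at x = +75 mm, z = 100 mm.
- well_mouth (a point): centre of the round well's mouth, level with the deck (at x = -45 mm, y = 0, z = 85 mm of the reader). The well is 22.5 mm across, 52 mm deep, with a flat floor and a 2.5 mm chamfer, so that a seated vial stands 20 mm proud.
- hatch (a joint): angle of the grey hood hatch, rad: 0 = shut and latched, 1.45 = fully open (nearly upright, on the far side of the well), negative = pressed below the latched level. A spring always drives it open: about 3 N at the front edge when shut, 0.3 Nm when open; damped, it takes about 2 s. Latched and pressed to its trip depth it opens when let up; swung shut and pressed again it stays at 0 when let up.
- press_pad (a point): centre of a thin black pad on the hatch's top near its front edge, the place to press; moves with the hatch (z out of the top face; 143 mm from the hinge). To trip the catch, push it slowly (15 mm/s) 6 to 16 mm below its latched height, different on every unit; 1 to 2 mm further comes a solid stop. A brief bump on the way gives way at once; at the stop the force climbs past 8 N and nothing moves.
- hatch_hinge (a point): point on the hinge axis in the middle of the hatch; axes those of the hatch: x away from the front edge, z out of the top face. The hood is 160 mm long (hinge to front edge) and 150 mm wide: a 4 mm top plate with 52 mm skirts. Latched, its flat top is 128 mm above the bench, 28 mm above the hinge axis; open, the hood reaches 265 mm above the bench.
- rack: white block 60 x 200 x 42 mm, fixed; origin at the centre of its underside, the row of three holes along its y at -62, 0, +62 mm, hole floors 8 mm above the bench, holes 22 mm wide. It holds the vial and the two short tubes in any order.
- vial: the tall vial: glass, white cap, 20 mm diameter, 72 mm tall, about 30 g; origin at the centre of its underside, z up; in the rack its top is 80 mm above the bench.
- tube_a: short tube, 20 mm diameter, 50 mm tall, origin under its centre; stays in the rack.
- tube_b: another short tube, the same; stays in the rack.
- beaker: glass beaker, 68 mm across, 85 mm tall, origin under its centre; leave alone.
- jar: white jar, 64 mm across, about 85 mm tall, origin under its centre; leave alone.

How it is judged:
On the way, in this order (a step that is already met when the one before it is completed fails the run):
1. the hatch has sprung fully open (value of joint hatch above 1.35 rad), for 0.2 s.
2. the vial stands fully home in the well, the hatch still open (horizontal distance between vial and well_mouth below 0.004 m and z of vial in the frame of well_mouth below -0.049 m and angle between vial's own z axis and vertical below 0.1 rad and contact force between the fingers and vial below 0.1 N and value of joint hatch above 1.2 rad), for 0.2 s.
At the end, for the whole second after the job is handed in: The hatch is shut and stays at its latched level by itself (within 0.02 rad), and the vial stands at rest in the well: within 4 mm of its centre, its foot within 3 mm of the well's floor, upright within 0.1 rad (value of joint hatch between -0.02 and 0.02 rad and horizontal distance between vial and well_mouth below 0.004 m and z of vial in the frame of well_mouth below -0.049 m and angle between vial's own z axis and vertical below 0.1 rad and linear speed of vial below 0.02 m/s); the robot touches nothing.
It fails at once if the hatch is pushed with more than 15 N (contact force between any of the arm, the fingers and hatch above 15 N).
It fails at once if a short tube is taken out or shifted by more than 15 mm (distance of any of tube_a, tube_b from where it was at the start of the episode above 0.015 m).
It fails at once if the beaker or the jar is shifted by more than 30 mm (distance of any of beaker, jar from where it was at the start of the episode above 0.03 m).
It also fails if it takes over 72 s, if anything falls off the work surface, if the arm or the gripper's body presses on something with over 40 N, if the wrist force passes 120 N, or if a joint passes its speed limit or range.

ROBOT

A 6-joint arm with a two-finger parallel gripper is mounted at the origin on the work surface. World frame = base frame: x ahead of the robot, y to its left, z up, the work surface at z = 0. Lengths are in m, angles in rad, forces in N, time in s.
With the tool pointing down it reaches from about 0.35 to 0.975 m from the base axis. Payload 4.9 kg.
Tool frame: the origin (TCP) lies on the front face of the gripper's body, between the roots of the fingers; the fingertips stand 73 mm ahead of it and the grasp point (between the pads) lies 54 mm ahead of it; z points along the fingers, y is the line along which they close (so a half turn about z gives the same grasp; the last joint's range is limited). The gripper opens to 85 mm and grips with 20 to 120 N. Pads are 22 mm wide; open, the fingers measure 114 mm over their backs; the gripper's body (76 mm by 85 mm) begins 54 mm behind the grasp point. The pads swing forward as they close: fully open they stand 13 mm farther back than shut.
Start: joints at [0.994, 0.053, 1.613, -0, 1.476, -0.119], TCP at [0.276, 0.561, 0.304] pointing down, gripper open.
Joint ranges: [-3.01, 3.01], [-1.01, 2.22], [0.06, 2.58], [-1.02, 4.17], [0.09, 2.62], [-3.14, 3.14]. Speed limits (rad/s): [2.57, 2.57, 3.14, 3.14, 3.14, 3.14].

INTERFACE

Orientations are given as a rotation vector (axis times angle).
In Python, from bench import * gives the robot as it stands. The module is installed in compiled form; this text tells all that it offers.
- The arm moves only by the tool drive_tool, never from a script. Its argument "deltas" is a list of rows, each an object with "xyz": the shift along the tool's x, y, z in m, a list of three; "delta_rot": the turn, a rotation vector about the tool's x, y, z in degrees, a list of three. In form: [{"xyz": [tx, ty, tz], "delta_rot": [wx, wy, wz]}, ...]. A call has 1 to 8 rows; each row shifts and turns the commanded pose from where the row before left it, along the tool's axes as they then stand; what a row does not reach is not made up. A row lasts 1/8 s, in which the tool goes at most 62.5 mm and 10.7 degrees, less where a joint would pass 70% of its speed; a pose out of reach is approached as far as the arm can. A call is refused whole if a number of a shift passes 0.0625 or a number of a turn 10.7, either way. A call with a gripper value outside its range is refused whole. "hand" is the opening, from 0 (shut) to 1 (fully open), set as the call begins (left out, the last holds). The fingers move at their own pace and stop on an object; the grip force is fixed at half the most. Time passes only in rows, so rows that do not move let the fingers close. It gives the time, the measured TCP pose, the force, the opening and the grip force at its end, in the units of the state.
- read_state(): the state, without advancing time (a new reading comes with each control period).
- get_image(name): name is "side" or "top" or "wrist"; returns a dict with "color" (480x640x3 uint8, blue, green, red), "z_map" (480x640 float32, m along the optical axis (not along the pixel's ray), 0 where there is no reading), "K" (3x3 intrinsics, pixels), "pose" (4x4, takes a point from camera to world coordinates); the wrist camera has in their place "mount" (4x4, takes a point from camera to tool coordinates, whose origin is the TCP and whose axes are the flange's). Camera axes: x right, y up, looking along -z (the intrinsics and any distortion apply to the point x, -y, -z); pixel columns grow to the right and rows downward; lengths in m; the calibration is good to about 2 mm. A picture is of the moment at which its call begins: read the wrist's pose just before it.
- hand_in(): hands the job in; it is judged then, once.
The state is a dict: "time": time; "qpos": joint angles; "dq": joint speeds; "tau": joint torques, N m; "eef_pos": TCP position; "orientation": TCP orientation; "ft_force": force on the tool from outside, world axes, zero at the start; "ft_torque": the same for the moment, N m; "opening": opening from 0.0 (shut) to 1.0 (fully open); "finger_force": force on a finger pad.
Only numpy, scipy, OpenCV 4.12 (cv2) and the standard library are available. Lean on these libraries where they do the work, as an engineer would, in place of code of your own. Each camera call takes 0.05 s, during which the arm holds its last target. There are 200 camera calls.

## Working session

There is one attempt and no reset: what is moved stays moved. The work goes in short steps, Python scripts to look and compute and a tool call to move; the robot and the scene stay as the last step left them, time stands still between calls to the robot, and variables do not carry over. Pictures are saved under pics/ and viewed, at most 10 in all, crops included, and the job is handed in when it is done.

Besides the shell and the picture viewer there is one more tool, called as a command line: name --argument value ..., lists and objects as JSON in quotes. drive_tool: Moves the arm, as the interface text tells. Its arguments: {"type":"object","properties":{"deltas":{"type":"array"},"hand":{"type":"number"}},"required":["deltas"]}

```bash
mkdir -p pics
cat > h.py <<'E'
from bench import *
import numpy as np, cv2
from scipy.spatial.transform import Rotation as R
def T(s):
    M=np.eye(4);M[:3,:3]=R.from_rotvec(s['orientation']).as_matrix();M[:3,3]=s['eef_pos'];return M
def cloud(im,pose):
    z=im['z_map'];K=im['K'];v,u=np.mgrid[:480,:640]
    P=np.stack([(u-K[0,2])/K[0,0]*z,-(v-K[1,2])/K[1,1]*z,-z],-1)
    return P@pose[:3,:3].T+pose[:3,3]
E
python3 - <<'E'
from h import *
s=read_state();print({k:np.round(v,3) for k,v in s.items()})
for n in('top','side'):
    im=get_image(n);cv2.imwrite(f'pics/{n}.png',im['color']);np.savez(n,**im);print(n,im['pose'].round(3),[k for k in im])
E
```

```text
{'time': np.float64(0.0), 'qpos': array([ 0.994,  0.053,  1.614,  0.   ,  1.476, -0.119]), 'dq': array([ 0.001,  0.   ,  0.   , -0.001,  0.002,  0.001]), 'tau': array([ 2.0000e-03, -3.9368e+01, -3.7018e+01,  0.0000e+00,  7.0000e-03,
        0.0000e+00]), 'eef_pos': array([0.276, 0.56 , 0.303]), 'orientation': array([-7.130e-01, -3.059e+00,  3.000e-03]), 'ft_force': array([-1.182, -0.015,  0.859]), 'ft_torque': array([-0.026,  0.018, -0.003]), 'finger_force': np.float64(0.0), 'opening': np.float64(0.999)}
top [[ 0.013  0.996 -0.085  0.487]
 [-0.999  0.016  0.033  0.048]
 [ 0.034  0.084  0.996  1.195]
 [ 0.     0.     0.     1.   ]] ['color', 'z_map', 'K', 'pose']
side [[ 0.955  0.175 -0.238  0.304]
 [-0.295  0.533 -0.793 -0.868]
 [-0.012  0.828  0.56   0.746]
 [ 0.     0.     0.     1.   ]] ['color', 'z_map', 'K', 'pose']
```

View pics/top.png

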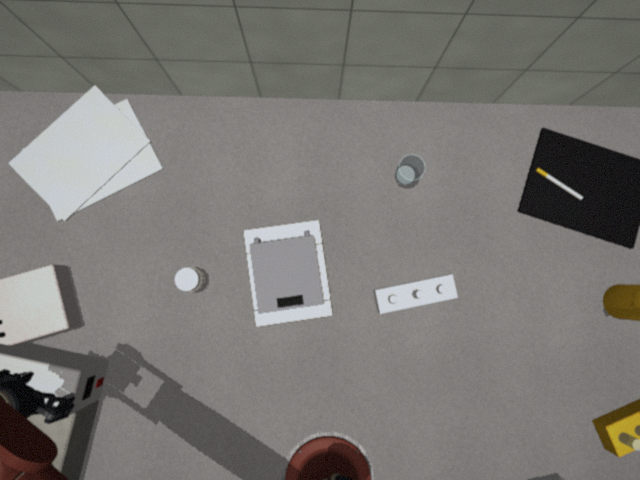

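View pics/side.png

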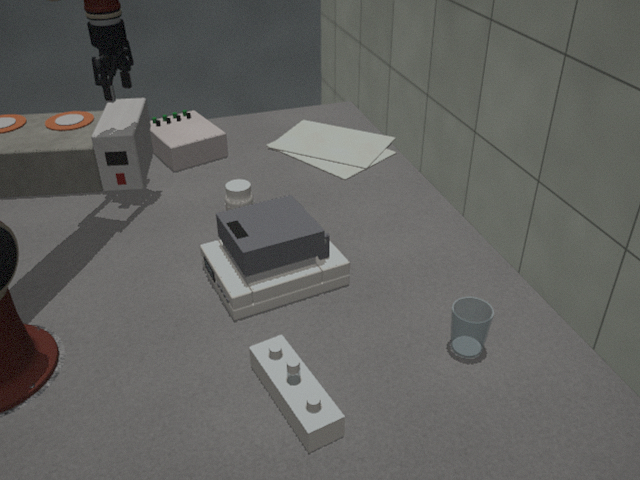

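The top view shows the reader at about (288,275), its pad at (290,301), its hinge on the far side, and the rack at (417,294). The side view shows the middle tube at (293,370) as the tallest. The jar is at (188,280) and the beaker at (410,170).

Run:
```python
from h import *
def rect(m,P,name):
    m=cv2.morphologyEx(m.astype(np.uint8),cv2.MORPH_OPEN,np.ones((3,3)))
    n,l,st,c=cv2.connectedComponentsWithStats(m)
    for i in range(1,n):
        if st[i,4]<25: continue
        q=P[l==i]; print(name,c[i].round(0),st[i,4],'mean',q.mean(0).round(4), cv2.minAreaRect((q[:,:2]*1000).astype(np.float32)))
for n in('top','side'):
    im=dict(np.load(n+'.npz'));P=cloud(im,im['pose']);z=P[...,2]
    roi=(P[...,0]>.3)&(P[...,0]<.9)&(abs(P[...,1])<.45)
    print(n,'bench z',np.median(z[roi]))
    rect(roi&(abs(z-.128)<.006),P,'hatch')
    g=im['color'].max(2)
    rect(roi&(abs(z-.128)<.008)&(g<45),P,'pad')
    rect(roi&(abs(z-.042)<.006),P,'rack')
    rect(roi&(abs(z-.055)<.006),P,'shoulder')
    m=roi&(z>.048)&(z<.09)&(P[...,1]<-.1)&(P[...,0]<.6)
    k,l,st,c=cv2.connectedComponentsWithStats(m.astype(np.uint8))
    for i in range(1,k):
        if st[i,4]>8: q=P[l==i]; print('tube',c[i].round(),st[i,4],q.mean(0).round(4),np.percentile(q[:,2],95).round(4), ((q.min(0)+q.max(0))/2).round(4))
```

```text
top bench z 0.00046900060404275745
hatch [286. 274.] 4506 mean [0.5054 0.1044 0.1283] ((505.8986511230469, 104.36482238769531), (160.0839385986328, 150.46165466308594), 8.855154037475586)
pad [288. 301.] 151 mean [0.4443 0.0976 0.1295] ((444.25677490234375, 97.09269714355469), (15.789074897766113, 49.03557586669922), 7.214942932128906)
rack [416. 294.] 1685 mean [ 0.4619 -0.2163  0.0421] ((462.1900634765625, -216.5049591064453), (60.31494140625, 200.40475463867188), 12.177382469177246)
shoulder [293. 272.] 2546 mean [0.512  0.0903 0.0547] ((510.63702392578125, 104.9261703491211), (240.16270446777344, 189.86415100097656), 8.84740161895752)
shoulder [250. 265.] 137 mean [0.5282 0.198  0.0545] ((528.9891357421875, 198.02239990234375), (77.78262329101562, 11.501139640808105), 8.820846557617188)
shoulder [253. 292.] 92 mean [0.461  0.1876 0.0548] ((460.84735107421875, 187.2349090576172), (52.646968841552734, 10.525273323059082), 9.049051284790039)
shoulder [441. 288.] 35 mean [ 0.4782 -0.2759  0.0574] ((478.58251953125, -275.6862487792969), (12.32714557647705, 15.473469734191895), 1.07749
[... 2290 characters left out ...]
5. 349.] 120 mean [ 0.4506 -0.1579  0.0547] ((451.2644958496094, -156.2410888671875), (20.127626419067383, 17.671321868896484), 74.19783020019531)
shoulder [294. 376.] 58 mean [ 0.4625 -0.2235  0.0551] ((462.3066711425781, -222.5683135986328), (8.653145790100098, 16.79255485534668), 73.591552734375)
shoulder [314. 401.] 152 mean [ 0.4769 -0.2783  0.0551] ((476.9486999511719, -277.3446044921875), (18.740983963012695, 19.150985717773438), 56.898826599121094)
tube [275. 349.] 126 [ 0.4504 -0.158   0.0545] 0.0575 [ 0.4512 -0.1561  0.0536]
tube [293. 369.] 276 [ 0.4631 -0.2204  0.0681] 0.0793 [ 0.4643 -0.2173  0.0651]
tube [314. 401.] 161 [ 0.4769 -0.2787  0.0547] 0.0581 [ 0.4773 -0.2773  0.0537]
```

drive_tool --deltas '[{"xyz":[0,0,0],"delta_rot":[0,0,-8.75]},{"xyz":[0,0,0],"delta_rot":[0,0,-8.75]},{"xyz":[0,0,0],"delta_rot":[0,0,-8.75]},{"xyz":[0,0,0],"delta_rot":[0,0,-8.75]},{"xyz":[-0.01,-0.05,0.005],"delta_rot":[0,0,0]},{"xyz":[-0.01,-0.05,0.005],"delta_rot":[0,0,0]},{"xyz":[-0.01,-0.05,0.005],"delta_rot":[0,0,0]},{"xyz":[-0.01,-0.05,0.005],"delta_rot":[0,0,0]}]' --hand 0

```text
time: 1.1
eef_pos: [0.3463, 0.3674, 0.2832]
orientation: [0.241, -3.132, 0.001]
ft_force: [0.6, -0.1, 0.4]
opening: 0.002
finger_force: 0.0
```

drive_tool --deltas '[{"xyz":[-0.01,-0.05,0.005],"delta_rot":[0,0,0]},{"xyz":[-0.01,-0.05,0.005],"delta_rot":[0,0,0]},{"xyz":[-0.01,-0.05,0.005],"delta_rot":[0,0,0]},{"xyz":[-0.01,-0.05,0.005],"delta_rot":[0,0,0]},{"xyz":[-0.01,-0.05,0.005],"delta_rot":[0,0,0]},{"xyz":[-0.005,-0.035,0.005],"delta_rot":[0,0,0]},{"xyz":[0,0,0],"delta_rot":[0,0,0]}]'

```text
time: 1.98
eef_pos: [0.444, 0.0941, 0.253]
orientation: [0.234, -3.131, 0.0]
ft_force: [1.0, 1.5, 0.1]
opening: 0.002
finger_force: 0.0
```

```bash
cat >> h.py <<'E'
def err(target,yaw_deg,show=True):
    """tool-frame shift (m) and turn (deg) from now to TCP target, tool down, tool y at yaw"""
    s=read_state();M=T(s);y=np.radians(yaw_deg)
    G=np.array([[-np.sin(y),np.cos(y),0],[np.cos(y),np.sin(y),0],[0,0,-1]]).T
    G[:,0]=np.cross(G[:,1],G[:,2])
    d=M[:3,:3].T@(np.array(target)-M[:3,3]); r=R.from_matrix(M[:3,:3].T@G).as_rotvec(degrees=True)
    print('t',round(float(s['time']),2),'pos',M[:3,3].round(4),'F',s['ft_force'].round(2),'shift',d.round(4),'turn',r.round(2),'open',round(float(s['opening']),3))
E
python3 -c "
from h import *
err([.4438,.0946,.215],98.8)"
```

```text
t 1.98 pos [0.444  0.0941 0.253 ] F [1.   1.46 0.14] shift [0.0001 0.0006 0.038 ] turn [ 0.   -0.1  -0.26] open 0.002
```

drive_tool --deltas '[{"xyz":[0,0,0.015],"delta_rot":[0,0,0]},{"xyz":[0,0,0.015],"delta_rot":[0,0,0]},{"xyz":[0,0,0.002],"delta_rot":[0,0,0]},{"xyz":[0,0,0.002],"delta_rot":[0,0,0]},{"xyz":[0,0,0],"delta_rot":[0,0,0]}]'

```text
time: 2.6
eef_pos: [0.4441, 0.0961, 0.2201]
orientation: [-0.241, 3.132, 0.0]
ft_force: [0.3, 0.1, -0.8]
opening: 0.003
finger_force: 0.0
```

drive_tool --deltas '[{"xyz":[0,0,0.002],"delta_rot":[0,0,0]},{"xyz":[0,0,0.002],"delta_rot":[0,0,0]},{"xyz":[0,0,0.002],"delta_rot":[0,0,0]}]'

```text
time: 2.98
eef_pos: [0.4441, 0.0957, 0.2139]
orientation: [-0.24, 3.132, -0.0]
ft_force: [0.3, -0.1, -0.2]
opening: 0.001
finger_force: 0.0
```

drive_tool --deltas '[{"xyz":[0,0,0.002],"delta_rot":[0,0,0]},{"xyz":[0,0,0.002],"delta_rot":[0,0,0]},{"xyz":[0,0,0.002],"delta_rot":[0,0,0]}]'

```text
time: 3.35
eef_pos: [0.444, 0.0958, 0.2077]
orientation: [0.24, -3.132, 0.0]
ft_force: [0.3, -0.3, -0.3]
opening: -0.001
finger_force: 0.0
```

drive_tool --deltas '[{"xyz":[0,0,0.002],"delta_rot":[0,0,0]},{"xyz":[0,0,0.002],"delta_rot":[0,0,0]}]'

```text
time: 3.6
eef_pos: [0.444, 0.0958, 0.2038]
orientation: [0.24, -3.132, -0.0]
ft_force: [-1.2, 0.3, -0.3]
opening: 0.0
finger_force: 0.0
```

drive_tool --deltas '[{"xyz":[0,0,0.002],"delta_rot":[0,0,0]},{"xyz":[0,0,0.002],"delta_rot":[0,0,0]}]'

```text
time: 3.85
eef_pos: [0.444, 0.0957, 0.2001]
orientation: [0.24, -3.132, 0.0]
ft_force: [-3.5, -0.3, 4.3]
opening: -0.001
finger_force: 1.8
```

drive_tool --deltas '[{"xyz":[0,0,0.002],"delta_rot":[0,0,0]}]'

```text
time: 3.98
eef_pos: [0.444, 0.0958, 0.1982]
orientation: [0.24, -3.132, 0.0]
ft_force: [-3.0, 0.1, 3.3]
opening: 0.003
finger_force: 1.9
```

drive_tool --deltas '[{"xyz":[0,0,0.001],"delta_rot":[0,0,0]},{"xyz":[0,0,0.001],"delta_rot":[0,0,0]}]'

```text
time: 4.22
eef_pos: [0.444, 0.0958, 0.196]
orientation: [0.24, -3.132, 0.0]
ft_force: [-3.5, 0.3, 3.3]
opening: 0.001
finger_force: 1.9
```

drive_tool --deltas '[{"xyz":[0,0,0.001],"delta_rot":[0,0,0]}]'

```text
time: 4.35
eef_pos: [0.444, 0.0958, 0.1949]
orientation: [0.24, -3.132, 0.0]
ft_force: [-2.3, -0.9, 4.2]
opening: 0.001
finger_force: 1.9
```

drive_tool --deltas '[{"xyz":[0,0,0.001],"delta_rot":[0,0,0]},{"xyz":[0,0,0.0005],"delta_rot":[0,0,0]}]'

```text
time: 4.6
eef_pos: [0.444, 0.0958, 0.1933]
orientation: [0.24, -3.132, 0.0]
ft_force: [-3.0, -1.1, 3.1]
opening: -0.004
finger_force: 1.9
```

drive_tool --deltas '[{"xyz":[0,0,0.001],"delta_rot":[0,0,0]},{"xyz":[0,0,0.0005],"delta_rot":[0,0,0]}]'

```text
time: 4.85
eef_pos: [0.444, 0.0958, 0.1918]
orientation: [0.24, -3.132, 0.0]
ft_force: [-2.9, 0.2, 4.5]
opening: 0.004
finger_force: 2.2
```

drive_tool --deltas '[{"xyz":[0,0,0.001],"delta_rot":[0,0,0]},{"xyz":[0,0,0.0005],"delta_rot":[0,0,0]}]'

```text
time: 5.1
eef_pos: [0.4439, 0.0958, 0.1905]
orientation: [0.24, -3.132, 0.0]
ft_force: [-4.5, 0.0, 5.4]
opening: -0.003
finger_force: 2.7
```

drive_tool --deltas '[{"xyz":[0,0,0.0007],"delta_rot":[0,0,0]}]'

```text
time: 5.22
eef_pos: [0.4438, 0.0957, 0.1898]
orientation: [0.24, -3.131, 0.0]
ft_force: [-5.6, -0.7, 5.8]
opening: 0.004
finger_force: 2.9
```

drive_tool --deltas '[{"xyz":[0,0,0.0007],"delta_rot":[0,0,0]}]'

```text
time: 5.35
eef_pos: [0.4438, 0.0957, 0.189]
orientation: [0.24, -3.131, 0.0]
ft_force: [-5.2, -1.2, 5.5]
opening: 0.002
finger_force: 3.0
```

drive_tool --deltas '[{"xyz":[0,0,0.0007],"delta_rot":[0,0,0]}]'

```text
time: 5.48
eef_pos: [0.4438, 0.0958, 0.1884]
orientation: [0.24, -3.131, 0.0]
ft_force: [-4.4, -1.1, 5.8]
opening: -0.003
finger_force: 2.9
```

drive_tool --deltas '[{"xyz":[0,0,0.001],"delta_rot":[0,0,0]}]'

```text
time: 5.6
eef_pos: [0.4437, 0.0957, 0.1874]
orientation: [0.24, -3.131, 0.0]
ft_force: [-5.9, -0.9, 6.7]
opening: 0.004
finger_force: 3.3
```

drive_tool --deltas '[{"xyz":[0,0,0.001],"delta_rot":[0,0,0]}]'

```text
time: 5.72
eef_pos: [0.4437, 0.0957, 0.1866]
orientation: [0.24, -3.131, 0.0]
ft_force: [-7.6, -1.8, 9.3]
opening: 0.001
finger_force: 5.1
```

drive_tool --deltas '[{"xyz":[0,0,-0.003],"delta_rot":[0,0,0]},{"xyz":[0,0,-0.008],"delta_rot":[0,0,0]},{"xyz":[0.01,0,-0.02],"delta_rot":[0,0,0]},{"xyz":[0.02,0,-0.03],"delta_rot":[0,0,0]},{"xyz":[0.02,0,-0.03],"delta_rot":[0,0,0]},{"xyz":[0.01,0,-0.03],"delta_rot":[0,0,0]},{"xyz":[0,0,0],"delta_rot":[0,0,0]},{"xyz":[0,0,0],"delta_rot":[0,0,0]}]'

```text
time: 6.72
eef_pos: [0.3848, 0.0867, 0.3064]
orientation: [0.24, -3.132, -0.0]
ft_force: [-0.4, 0.3, 0.3]
opening: 0.002
finger_force: 0.0
```

```bash
cat > hatch.py <<'E'
from h import *
im=get_image('side');P=cloud(im,im['pose']);c,s=np.cos(np.radians(8.8)),np.sin(np.radians(8.8))
q=P-[.511,.105,0];x=q[...,0]*c+q[...,1]*s;y=-q[...,0]*s+q[...,1]*c;z=P[...,2]
m=(abs(y)<.072)&(x>-.1)&(x<.115)&(z>.11)&(z<.3)&(im['z_map']>0)
print('hood px',m.sum(),'x',np.percentile(x[m],[2,50,98]).round(3),'z',np.percentile(z[m],[2,50,98]).round(3))
E
python3 hatch.py
```

```text
hood px 3710 x [-0.082 -0.013  0.075] z [0.114 0.132 0.141]
```

drive_tool --deltas '[{"xyz":[0,0,0],"delta_rot":[0,0,0]},{"xyz":[0,0,0],"delta_rot":[0,0,0]},{"xyz":[0,0,0],"delta_rot":[0,0,0]},{"xyz":[0,0,0],"delta_rot":[0,0,0]},{"xyz":[0,0,0],"delta_rot":[0,0,0]},{"xyz":[0,0,0],"delta_rot":[0,0,0]},{"xyz":[0,0,0],"delta_rot":[0,0,0]},{"xyz":[0,0,0],"delta_rot":[0,0,0]}]'

```text
time: 7.78
eef_pos: [0.3848, 0.0866, 0.3073]
orientation: [-0.24, 3.132, 0.0]
ft_force: [-0.3, -0.1, -0.5]
opening: 0.001
finger_force: 0.0
```

```bash
python3 hatch.py
```

```text
hood px 1899 x [-0.001  0.029  0.074] z [0.119 0.244 0.257]
```

```bash
cat > w.py <<'E'
import sys
from h import *
s=read_state();im=get_image('wrist');M=T(s)@im['mount']
P=cloud(im,M);name=sys.argv[1];np.savez(name,P=P,color=im['color'],M=M,K=im['K'])
cv2.imwrite(f'pics/{name}.png',im['color'])
print('cam',M.round(3).tolist())
for a in ([.4665,.098,.085],[.4625,-.216,.08]):
    p=M[:3,:3].T@(np.array(a)-M[:3,3]);print(a,'px',im['K'][0,0]*p[0]/-p[2]+im['K'][0,2],im['K'][1,1]*-p[1]/-p[2]+im['K'][1,2])
E
python3 w.py well
```

```text
cam [[-0.153, -0.949, -0.276, 0.315], [0.988, -0.147, -0.043, 0.077], [-0.0, -0.28, 0.96, 0.376], [0.0, 0.0, 0.0, 1.0]]
[0.4665, 0.098, 0.085] px 320.1688509248005 308.9498233541347
[0.4625, -0.216, 0.08] px -33.59496532182982 252.6672690543154
```

View pics/well.png

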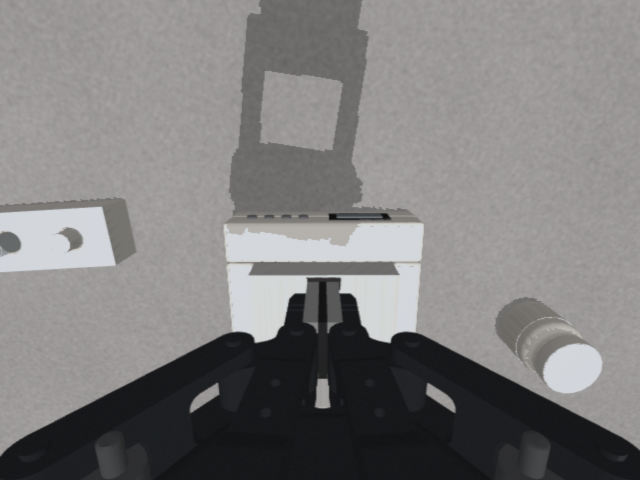

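The wrist view shows the fingers hiding the well, with the rack at left and the jar at lower right. I'll turn to the grasp yaw, which puts the camera above the well.

drive_tool --deltas '[{"xyz":[0,0,0],"delta_rot":[0,0,9.65]},{"xyz":[0,0,0],"delta_rot":[0,0,9.65]},{"xyz":[0,0,0],"delta_rot":[0,0,9.65]},{"xyz":[0,0,0],"delta_rot":[0,0,9.65]},{"xyz":[0,0,0],"delta_rot":[0,0,9.65]},{"xyz":[0,0,0],"delta_rot":[0,0,9.65]},{"xyz":[0,0,0],"delta_rot":[0,0,9.65]},{"xyz":[0,0,0],"delta_rot":[0,0,9.65]}]'

```text
time: 8.88
eef_pos: [0.3848, 0.0866, 0.3073]
orientation: [-1.774, -2.593, -0.0]
ft_force: [0.5, -0.2, -0.1]
opening: -0.002
finger_force: 0.0
```

drive_tool --deltas '[{"xyz":[0,0,0],"delta_rot":[0,0,9.65]},{"xyz":[-0.025,0.023,0],"delta_rot":[0,0,0]},{"xyz":[-0.025,0.023,0],"delta_rot":[0,0,0]},{"xyz":[-0.023,0.022,0],"delta_rot":[0,0,0]},{"xyz":[0,0,0],"delta_rot":[0,0,0]},{"xyz":[0,0,0],"delta_rot":[0,0,0]}]' --hand 0.6

```text
time: 9.62
eef_pos: [0.466, 0.0295, 0.3071]
orientation: [-1.978, -2.439, 0.0]
ft_force: [-0.6, 0.8, -0.7]
opening: 0.605
finger_force: 0.0
```

```bash
python3 w.py well2; python3 hatch.py; python3 -c "
from h import *
err([.4625,-.216,.2],12)"
```

```text
cam [[0.978, -0.199, -0.057, 0.452], [0.207, 0.939, 0.273, 0.1], [-0.001, -0.279, 0.96, 0.375], [0.0, 0.0, 0.0, 1.0]]
[0.4665, 0.098, 0.085] px 339.9455040786519 138.94304252189454
[0.4625, -0.216, 0.08] px 269.4166078940085 444.33662341877687
hood px 2013 x [-0.092  0.06   0.095] z [0.115 0.254 0.293]
t 9.72 pos [0.4658 0.0298 0.3073] F [-0.05  0.49 -0.54] shift [-0.2398 -0.0542  0.1072] turn [-0.   -0.01 -0.04] open 0.599
```

View pics/well2.png

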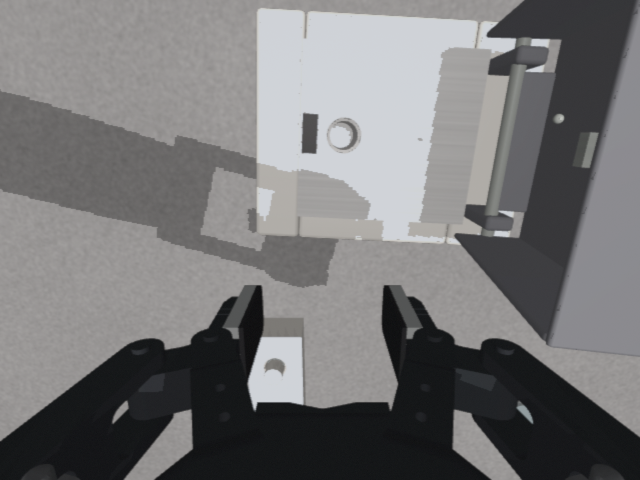

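Hatch fully open. The well mouth is at about (343,134), against a predicted (340,139). I'll enlarge it to get an exact centre.

Run:
```python
from h import *
d=np.load('well2.npz');c=d['color'][104:164,308:378]
print(d['K'][0,0], 'deck z',np.median(d['P'][105:165,380:400,2]).round(4))
cv2.imwrite('pics/crop.png',cv2.resize(c,None,fx=8,fy=8,interpolation=cv2.INTER_CUBIC))
z=d['P'][104:164,308:378,2];m=(z<.080)
ys,xs=np.nonzero(m);print('deep px',m.sum(),xs.min()+308,xs.max()+308,ys.min()+104,ys.max()+104)
```

```text
356.3211986872136 deck z 0.0832
deep px 651 330 360 121 158
```

View pics/crop.png

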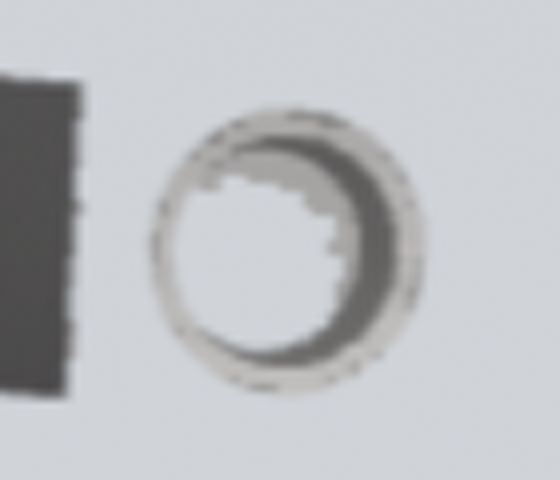

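drive_tool --deltas '[{"xyz":[-0.044,-0.0103,0],"delta_rot":[0,0,0]},{"xyz":[-0.044,-0.0103,0],"delta_rot":[0,0,0]},{"xyz":[-0.044,-0.0103,0],"delta_rot":[0,0,0]},{"xyz":[-0.044,-0.0103,0],"delta_rot":[0,0,0]},{"xyz":[-0.044,-0.0103,0],"delta_rot":[0,0,0]},{"xyz":[-0.044,-0.0103,0],"delta_rot":[0,0,0]},{"xyz":[-0.044,-0.0103,0],"delta_rot":[0,0,0]},{"xyz":[0,0,0],"delta_rot":[0,0,0]}]'

```text
time: 10.72
eef_pos: [0.4589, -0.2886, 0.3074]
orientation: [1.982, 2.437, -0.0]
ft_force: [-0.4, 0.5, 1.0]
opening: 0.601
finger_force: 0.0
```

```bash
python3 w.py vial
python3 - <<'E'
from h import *
d=np.load('vial.npz')
cv2.imwrite('pics/vial_crop.png',cv2.resize(d['color'][80:200,270:410],None,fx=5,fy=5,interpolation=cv2.INTER_CUBIC))
def ray(d,u,v,z):
    K=d['K'];r=d['M'][:3,:3]@[(u-K[0,2])/K[0,0],-(v-K[1,2])/K[1,1],-1];o=d['M'][:3,3];return o+r*(z-o[2])/r[2]
w=np.load('well2.npz');print('well',ray(w,343.6,134.8,.085))
z=d['P'][...,2];m=((z>.070)&(z<.088)).astype(np.uint8);k,l,st,c=cv2.connectedComponentsWithStats(m)
for i in range(1,k):
    if st[i,4]>100: print('top',st[i],c[i].round(1),d['P'][l==i].mean(0).round(4),ray(d,*c[i],.080).round(4))
err([.4625,-.216,.2],12)
E
```

```text
cam [[0.979, -0.196, -0.057, 0.445], [0.204, 0.94, 0.274, -0.218], [-0.0, -0.28, 0.96, 0.376], [0.0, 0.0, 0.0, 1.0]]
[0.4665, 0.098, 0.085] px 479.5723327068662 -452.8778331219147
[0.4625, -0.216, 0.08] px 344.14265561466283 134.2775009757688
well [0.4686115  0.10164695 0.085     ]
top [336 119  25  26 491] [347.6 131.4] [ 0.4648 -0.2133  0.0782] [ 0.4647 -0.2133  0.08  ]
t 10.78 pos [ 0.4591 -0.2872  0.3073] F [ 0.43 -1.19 -0.54] shift [0.0689 0.0179 0.1073] turn [-0.   -0.03 -0.16] open 0.598
```

View pics/vial_crop.png

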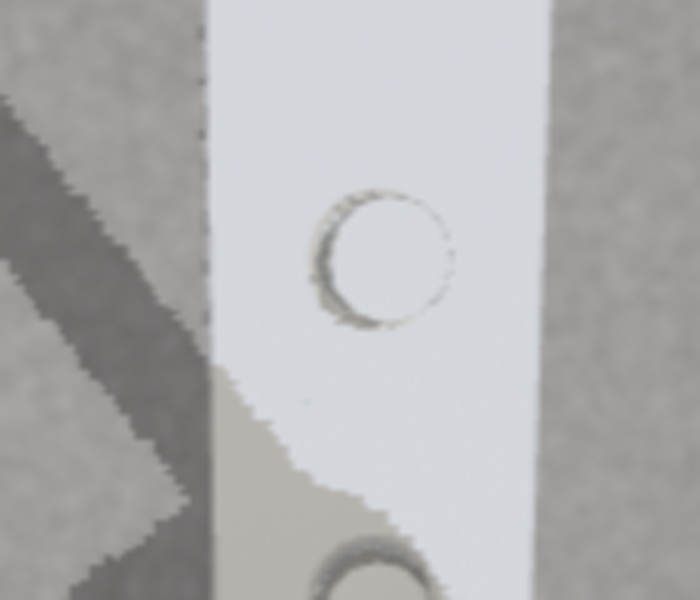

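Wrist and top agree on the vial-to-well shift, (0.004, 0.315). Next I go down over the vial.

drive_tool --deltas '[{"xyz":[0.0235,0.0066,0.02],"delta_rot":[0,0,0]},{"xyz":[0.0235,0.0066,0.02],"delta_rot":[0,0,0]},{"xyz":[0.0235,0.0066,0.02],"delta_rot":[0,0,0]},{"xyz":[0,0,0.03],"delta_rot":[0,0,0]},{"xyz":[0,0,0.03],"delta_rot":[0,0,0]},{"xyz":[0,0,0.03],"delta_rot":[0,0,0]},{"xyz":[0,0,0.02],"delta_rot":[0,0,0]},{"xyz":[0,0,0],"delta_rot":[0,0,0]}]'

```text
time: 11.78
eef_pos: [0.4631, -0.2118, 0.1357]
orientation: [-1.974, -2.439, 0.0]
ft_force: [0.0, 0.2, -0.8]
opening: 0.596
finger_force: 0.0
```

drive_tool --deltas '[{"xyz":[0,0,0],"delta_rot":[0,0,0]},{"xyz":[0,0,0],"delta_rot":[0,0,0]}]'

```text
time: 12.02
eef_pos: [0.465, -0.2141, 0.1389]
orientation: [1.976, 2.438, 0.0]
ft_force: [-0.2, -0.8, -0.7]
opening: 0.599
finger_force: 0.0
```

drive_tool --deltas '[{"xyz":[0,0,0],"delta_rot":[0,0,0]},{"xyz":[0,0,0],"delta_rot":[0,0,0]},{"xyz":[0,0,0],"delta_rot":[0,0,0]},{"xyz":[0,0,0],"delta_rot":[0,0,0]},{"xyz":[0,0,0],"delta_rot":[0,0,0]},{"xyz":[0,0,0],"delta_rot":[0,0,0]}]' --hand 0

```text
time: 12.78
eef_pos: [0.4647, -0.2143, 0.1381]
orientation: [1.978, 2.439, -0.0]
ft_force: [-0.2, -0.3, 5.2]
opening: 0.204
finger_force: 58.7
```

drive_tool --deltas '[{"xyz":[0,0,0],"delta_rot":[0,0,0]},{"xyz":[0,0,0],"delta_rot":[0,0,0]}]'

```text
time: 13.02
eef_pos: [0.4647, -0.2143, 0.1381]
orientation: [1.978, 2.439, 0.0]
ft_force: [-0.4, -0.2, 4.9]
opening: 0.206
finger_force: 58.7
```

drive_tool --deltas '[{"xyz":[0,0,-0.01],"delta_rot":[0,0,0]},{"xyz":[0,0,-0.025],"delta_rot":[0,0,0]},{"xyz":[0,0,-0.04],"delta_rot":[0,0,0]},{"xyz":[0,0,-0.035],"delta_rot":[0,0,0]},{"xyz":[0,0,0],"delta_rot":[0,0,0]}]'

```text
time: 13.65
eef_pos: [0.4655, -0.2147, 0.2509]
orientation: [1.975, 2.435, 0.001]
ft_force: [-0.5, -0.0, -0.4]
opening: 0.205
finger_force: 58.9
```

drive_tool --deltas '[{"xyz":[0.043,0.0097,0],"delta_rot":[0,0,0]},{"xyz":[0.043,0.0097,0],"delta_rot":[0,0,0]},{"xyz":[0.043,0.0097,0],"delta_rot":[0,0,0]},{"xyz":[0.043,0.0097,0],"delta_rot":[0,0,0]},{"xyz":[0.043,0.0097,0],"delta_rot":[0,0,0]},{"xyz":[0.043,0.0097,0],"delta_rot":[0,0,0]},{"xyz":[0.043,0.0097,0],"delta_rot":[0,0,0]}]'

```text
time: 14.52
eef_pos: [0.4674, 0.096, 0.2454]
orientation: [-1.977, -2.438, 0.003]
ft_force: [0.5, 0.9, -0.9]
opening: 0.203
finger_force: 58.9
```

drive_tool --deltas '[{"xyz":[0,0,0],"delta_rot":[0,0,0]},{"xyz":[0,0,0],"delta_rot":[0,0,0]},{"xyz":[0,0,0],"delta_rot":[0,0,0]}]'

```text
time: 14.9
eef_pos: [0.4684, 0.0936, 0.2467]
orientation: [-1.98, -2.438, 0.001]
ft_force: [-0.2, 0.5, -0.3]
opening: 0.203
finger_force: 58.9
```

```bash
python3 -c "
from h import *
err([.4686,.1005,.163],12)"; python3 w.py held
```

```text
t 14.9 pos [0.4684 0.0936 0.2467] F [-0.23  0.48 -0.29] shift [0.0067 0.0017 0.0837] turn [-0.06  0.   -0.17] open 0.203
cam [[0.979, -0.197, -0.056, 0.455], [0.205, 0.94, 0.274, 0.164], [-0.001, -0.28, 0.96, 0.315], [0.0, 0.0, 0.0, 1.0]]
[0.4665, 0.098, 0.085] px 319.8215764690854 236.3660706601649
[0.4625, -0.216, 0.08] px 246.68910381741296 552.4869568259737
```

View pics/held.png

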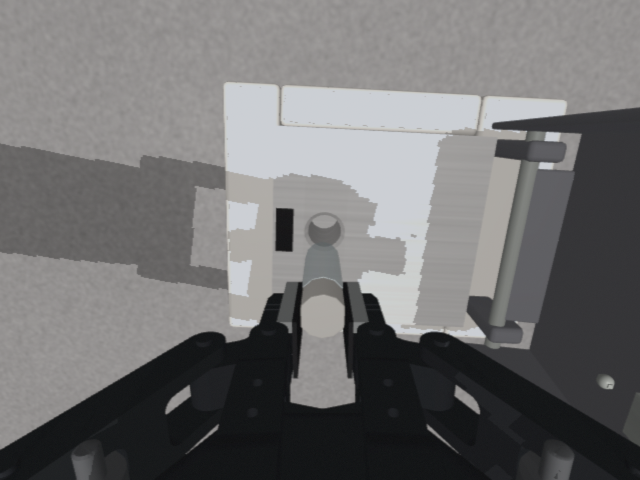

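The vial is held upright, its cap at (323,308) and the well at (324,230), slightly ahead in tool x.

Run:
```python
from h import *
d=np.load('held.npz');K=d['K']
def ray(u,v,z):
    r=d['M'][:3,:3]@[(u-K[0,2])/K[0,0],-(v-K[1,2])/K[1,1],-1];o=d['M'][:3,3];return o+r*(z-o[2])/r[2]
P=d['P'];z=P[...,2];m=np.zeros(z.shape,np.uint8);m[270:350,295:352]=((z>.18)&(z<.195)&(d['color'].min(2)>110))[270:350,295:352]
k,l,st,c=cv2.connectedComponentsWithStats(m);i=1+np.argmax(st[1:,4]);print(st[i],c[i].round(1))
v=ray(*c[i],.1887);q=P[l==i];print('vial top',v.round(4),q.mean(0).round(4))
cv2.imwrite('pics/hc.png',cv2.resize(d['color'][200:260,290:360],None,fx=8,fy=8,interpolation=cv2.INTER_CUBIC))
print('well',ray(324,230,.085).round(4))
```

```text
[ 301  288   44   50 1685] [321.8 314.3]
vial top [0.4684 0.0966 0.1887] [0.4686 0.0954 0.1866]
well [0.4683 0.1029 0.085 ]
```

View pics/hc.png

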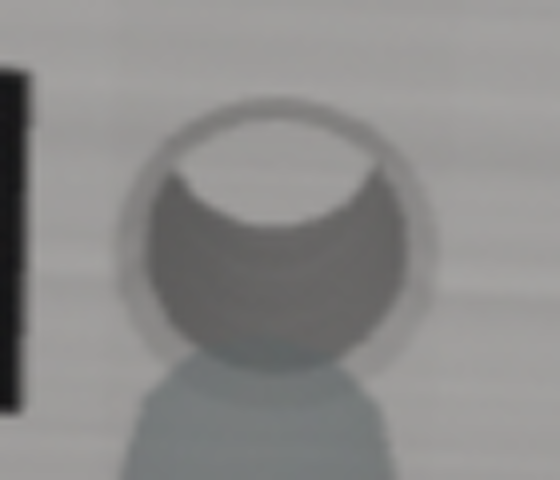

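drive_tool --deltas '[{"xyz":[0.0063,0.0016,0.01],"delta_rot":[0,0,0]},{"xyz":[0,0,0.01],"delta_rot":[0,0,0]},{"xyz":[0,0,0.004],"delta_rot":[0,0,0]},{"xyz":[0,0,0.004],"delta_rot":[0,0,0]},{"xyz":[0,0,0.004],"delta_rot":[0,0,0]},{"xyz":[0,0,0.004],"delta_rot":[0,0,0]}]'

```text
time: 15.7
eef_pos: [0.4689, 0.1011, 0.2113]
orientation: [1.979, 2.44, 0.0]
ft_force: [0.2, 0.4, -0.3]
opening: 0.205
finger_force: 58.9
```

drive_tool --deltas '[{"xyz":[0,0,0.004],"delta_rot":[0,0,0]},{"xyz":[0,0,0.004],"delta_rot":[0,0,0]},{"xyz":[0,0,0.004],"delta_rot":[0,0,0]}]'

```text
time: 16.08
eef_pos: [0.4688, 0.1011, 0.1991]
orientation: [1.979, 2.44, 0.0]
ft_force: [-0.1, -0.2, -0.1]
opening: 0.2
finger_force: 58.9
```

Inside the well with no force. Continuing down.

drive_tool --deltas '[{"xyz":[0,0,0.005],"delta_rot":[0,0,0]},{"xyz":[0,0,0.005],"delta_rot":[0,0,0]},{"xyz":[0,0,0.005],"delta_rot":[0,0,0]},{"xyz":[0,0,0.005],"delta_rot":[0,0,0]},{"xyz":[0,0,0.005],"delta_rot":[0,0,0]},{"xyz":[0,0,0.005],"delta_rot":[0,0,0]}]'

```text
time: 16.82
eef_pos: [0.4688, 0.1011, 0.169]
orientation: [-1.979, -2.44, 0.0]
ft_force: [0.1, -0.0, 0.4]
opening: 0.204
finger_force: 58.9
```

drive_tool --deltas '[{"xyz":[0,0,0.002],"delta_rot":[0,0,0]},{"xyz":[0,0,0.002],"delta_rot":[0,0,0]},{"xyz":[0,0,0],"delta_rot":[0,0,0]}]'

```text
time: 17.2
eef_pos: [0.4688, 0.1011, 0.1652]
orientation: [-1.979, -2.44, 0.0]
ft_force: [-0.5, -0.0, 0.9]
opening: 0.206
finger_force: 58.9
```

drive_tool --deltas '[{"xyz":[0,0,0.0012],"delta_rot":[0,0,0]},{"xyz":[0,0,0],"delta_rot":[0,0,0]}]'

```text
time: 17.45
eef_pos: [0.4688, 0.1011, 0.1641]
orientation: [1.979, 2.44, 0.0]
ft_force: [-0.3, -0.4, -0.1]
opening: 0.203
finger_force: 58.9
```

drive_tool --deltas '[{"xyz":[0,0,0],"delta_rot":[0,0,0]},{"xyz":[0,0,0],"delta_rot":[0,0,0]},{"xyz":[0,0,0],"delta_rot":[0,0,0]},{"xyz":[0,0,0],"delta_rot":[0,0,0]},{"xyz":[0,0,0],"delta_rot":[0,0,0]}]' --hand 0.5

```text
time: 18.08
eef_pos: [0.4688, 0.1011, 0.1641]
orientation: [-1.979, -2.44, -0.0]
ft_force: [0.3, -0.6, 0.5]
opening: 0.497
finger_force: 0.0
```

drive_tool --deltas '[{"xyz":[0,0,-0.015],"delta_rot":[0,0,0]},{"xyz":[0,0,-0.03],"delta_rot":[0,0,0]},{"xyz":[0,0,-0.04],"delta_rot":[0,0,0]},{"xyz":[-0.03,-0.01,-0.04],"delta_rot":[0,0,0]},{"xyz":[-0.03,-0.01,-0.02],"delta_rot":[0,0,0]},{"xyz":[0,0,0],"delta_rot":[0,0,0]},{"xyz":[0,0,0],"delta_rot":[0,0,0]}]'

```text
time: 18.95
eef_pos: [0.4614, 0.0385, 0.3091]
orientation: [-1.979, -2.44, -0.001]
ft_force: [0.7, -0.2, -0.8]
opening: 0.5
finger_force: 0.0
```

```bash
python3 w.py seated
python3 - <<'E'
from h import *
d=np.load('seated.npz');P=d['P'];z=P[...,2]
m=((z>.092)&(z<.115)&(abs(P[...,0]-.4686)<.03)&(abs(P[...,1]-.102)<.03)).astype(np.uint8)
k,l,st,c=cv2.connectedComponentsWithStats(m)
for i in range(1,k):
    if st[i,4]>30: print(st[i],c[i].round(1),P[l==i].mean(0).round(4),np.percentile(P[l==i][:,2],[5,50,95]).round(4))
print('deck',np.median(z[(abs(P[...,0]-.4686)<.02)&(abs(P[...,1]-.13)<.012)]).round(4))
err([.62,.12,.38],98.8)
E
```

```text
cam [[0.978, -0.198, -0.058, 0.447], [0.207, 0.94, 0.273, 0.109], [-0.0, -0.279, 0.96, 0.377], [0.0, 0.0, 0.0, 1.0]]
[0.4665, 0.098, 0.085] px 342.7235959148805 151.64835752759092
[0.4625, -0.216, 0.08] px 272.452966430582 450.22924747129025
[335 135  27  27 564] [348.2 148. ] [0.4688 0.1021 0.103 ] [0.1017 0.1031 0.1043]
deck 0.0832
t 19.0 pos [0.4613 0.0388 0.3084] F [0.27 0.56 0.15] shift [ 0.0467  0.172  -0.0717] turn [-2.000e-02 -8.000e-02 -8.686e+01] open 0.498
```

The cap stands 19.9 mm above the deck, so the vial is home. Now I go over and behind the open hood.

drive_tool --deltas '[{"xyz":[0,0,-0.01],"delta_rot":[0,0,-9.65]},{"xyz":[0,0,-0.01],"delta_rot":[0,0,-9.65]},{"xyz":[0,0,-0.01],"delta_rot":[0,0,-9.65]},{"xyz":[0,0,-0.01],"delta_rot":[0,0,-9.65]},{"xyz":[0,0,-0.01],"delta_rot":[0,0,-9.65]},{"xyz":[0,0,-0.01],"delta_rot":[0,0,-9.65]},{"xyz":[0,0,-0.01],"delta_rot":[0,0,-9.65]},{"xyz":[0,0,-0.01],"delta_rot":[0,0,-9.65]}]' --hand 0

```text
time: 20.0
eef_pos: [0.4614, 0.0392, 0.388]
orientation: [-0.013, -3.139, -0.001]
ft_force: [-0.2, 1.0, -0.1]
opening: -0.001
finger_force: 0.0
```

drive_tool --deltas '[{"xyz":[0,0,-0.003],"delta_rot":[0,0,-9.65]},{"xyz":[-0.036,0.0121,0],"delta_rot":[0,0,0]},{"xyz":[-0.036,0.0121,0],"delta_rot":[0,0,0]},{"xyz":[-0.036,0.0121,0],"delta_rot":[0,0,0]},{"xyz":[-0.036,0.0121,0],"delta_rot":[0,0,0]},{"xyz":[-0.036,0.0121,0],"delta_rot":[0,0,0]},{"xyz":[0,0,0],"delta_rot":[0,0,0]}]'

```text
time: 20.88
eef_pos: [0.6311, 0.1274, 0.389]
orientation: [0.244, -3.127, -0.0]
ft_force: [-0.9, 0.3, 0.7]
opening: -0.001
finger_force: 0.0
```

```bash
python3 - <<'E'
from h import *
err([.6289,.1259,.308],98.8)
th=np.linspace(1.45,0,30);r=np.interp(th,[0,1.45],[.154,.135])
x=-r*np.cos(th)+.028*np.sin(th)+.011;z=.1+r*np.sin(th)+.028*np.cos(th)+.073
print('start xr',x[0].round(4),'z',z[0].round(4))
for i in range(29): print(th[i+1].round(2),'shift x %.4f z %.4f'%(x[i]-x[i+1],z[i]-z[i+1]), 'at',x[i+1].round(4),z[i+1].round(4))
E
python3 hatch.py
```

```text
t 20.88 pos [0.6311 0.1274 0.389 ] F [-0.94  0.26  0.67] shift [ 0.002  -0.0012  0.081 ] turn [ 0.03 -0.27  0.12] open -0.001
start xr 0.0225 z 0.3104
1.4 shift x 0.0070 z -0.0011 at 0.0155 0.3114
1.35 shift x 0.0071 z -0.0007 at 0.0085 0.3121
1.3 shift x 0.0071 z -0.0003 at 0.0013 0.3125
1.25 shift x 0.0072 z 0.0000 at -0.0058 0.3124
1.2 shift x 0.0072 z 0.0004 at -0.013 0.312
1.15 shift x 0.0072 z 0.0008 at -0.0202 0.3112
1.1 shift x 0.0072 z 0.0011 at -0.0274 0.3101
1.05 shift x 0.0071 z 0.0015 at -0.0345 0.3086
1.0 shift x 0.0071 z 0.0019 at -0.0416 0.3067
0.95 shift x 0.0070 z 0.0023 at -0.0486 0.3044
0.9 shift x 0.0069 z 0.0026 at -0.0555 0.3018
0.85 shift x 0.0068 z 0.0030 at -0.0623 0.2988
0.8 shift x 0.0067 z 0.0033 at -0.0689 0.2955
0.75 shift x 0.0065 z 0.0037 at -0.0754 0.2918
0.7 shift x 0.0063 z 0.0040 at -0.0817 0.2877
0.65 shift x 0.0061 z 0.0044 at -0.0879 0.2833
0.6 shift x 0.0059 z 0.0047 at -0.0938 0.2786
0.55 shift x 0.0057 z 0.0050 at -0.0995 0.2736
0.5 shift x 0.0055 z 0.0053 at -0.105 0.2683
0.45 shift x 0.0052 z 0.0056 at -0.1102 0.2626
0.4 shift x 0.0049 z 0.0059 at -0.1151 0.2567
0.35 shift x 0.0046 z 0.0062 at -0.1198 0.2505
0.3 shift x 0.0043 z 0.0064 at -0.1241 0.2441
0.25 shift x 0.0040 z 0.0067 at -0.1281 0.2374
0.2 shift x 0.0037 z 0.0069 at -0.1318 0.2305
0.15 shift x 0.0033 z 0.0071 at -0.1351 0.2234
0.1 shift x 0.0030 z 0.0073 at -0.1381 0.2161
0.05 shift x 0.0026 z 0.0075 at -0.1408 0.2086
0.0 shift x 0.0022 z 0.0076 at -0.143 0.201
hood px 2043 x [0.033 0.061 0.096] z [0.117 0.254 0.26 ]
```

drive_tool --deltas '[{"xyz":[0,0,0.02],"delta_rot":[0,0,0]},{"xyz":[0,0,0.02],"delta_rot":[0,0,0]},{"xyz":[0,0,0.02],"delta_rot":[0,0,0]},{"xyz":[0,0,0.015],"delta_rot":[0,0,0]},{"xyz":[0,0,0.004],"delta_rot":[0,0,0]},{"xyz":[0.006,0,0],"delta_rot":[0,0,0]},{"xyz":[0.006,0,0],"delta_rot":[0,0,0]},{"xyz":[0,0,0],"delta_rot":[0,0,0]}]'

```text
time: 21.92
eef_pos: [0.6183, 0.1237, 0.3142]
orientation: [-0.24, 3.131, -0.0]
ft_force: [-0.2, -0.9, -0.2]
opening: -0.001
finger_force: 0.0
```

drive_tool --deltas '[{"xyz":[0.005,0,0],"delta_rot":[0,0,0]},{"xyz":[0.005,0,0],"delta_rot":[0,0,0]},{"xyz":[0.004,0,0],"delta_rot":[0,0,0]}]'

```text
time: 22.3
eef_pos: [0.6047, 0.1215, 0.3135]
orientation: [-0.24, 3.13, 0.0]
ft_force: [2.4, 0.5, -0.1]
opening: 0.002
finger_force: 1.2
```

drive_tool --deltas '[{"xyz":[0.004,0,0],"delta_rot":[0,0,0]},{"xyz":[0.006,0,0],"delta_rot":[0,0,0]},{"xyz":[0.007,0,0],"delta_rot":[0,0,0]},{"xyz":[0.007,0,0.0004],"delta_rot":[0,0,0]}]'

```text
time: 22.8
eef_pos: [0.5804, 0.1178, 0.3127]
orientation: [-0.24, 3.132, -0.0]
ft_force: [3.0, -0.6, 0.1]
opening: 0.002
finger_force: 1.3
```

drive_tool --deltas '[{"xyz":[0.0072,0,0.0005],"delta_rot":[0,0,0]},{"xyz":[0.0072,0,0.0008],"delta_rot":[0,0,0]},{"xyz":[0.0072,0,0.0011],"delta_rot":[0,0,0]},{"xyz":[0.0071,0,0.0015],"delta_rot":[0,0,0]},{"xyz":[0.0071,0,0.0019],"delta_rot":[0,0,0]},{"xyz":[0.007,0,0.0023],"delta_rot":[0,0,0]}]'

```text
time: 23.55
eef_pos: [0.5381, 0.1113, 0.3046]
orientation: [-0.24, 3.132, 0.0]
ft_force: [2.8, 1.1, -0.4]
opening: 0.0
finger_force: 1.2
```

drive_tool --deltas '[{"xyz":[0.0065,0,0.0026],"delta_rot":[0,0,0]},{"xyz":[0.0068,0,0.003],"delta_rot":[0,0,0]},{"xyz":[0.0067,0,0.0033],"delta_rot":[0,0,0]},{"xyz":[0.0065,0,0.0037],"delta_rot":[0,0,0]},{"xyz":[0.0063,0,0.004],"delta_rot":[0,0,0]},{"xyz":[0.0061,0,0.0044],"delta_rot":[0,0,0]}]'

```text
time: 24.3
eef_pos: [0.4998, 0.1053, 0.2835]
orientation: [-0.24, 3.132, -0.0]
ft_force: [2.6, 0.4, 1.1]
opening: -0.002
finger_force: 1.3
```

drive_tool --deltas '[{"xyz":[0.0055,0,0.0047],"delta_rot":[0,0,0]},{"xyz":[0.0056,0,0.005],"delta_rot":[0,0,0]},{"xyz":[0.0054,0,0.0053],"delta_rot":[0,0,0]},{"xyz":[0.0052,0,0.0056],"delta_rot":[0,0,0]},{"xyz":[0.0049,0,0.0059],"delta_rot":[0,0,0]},{"xyz":[0.0046,0,0.0062],"delta_rot":[0,0,0]}]'

```text
time: 25.05
eef_pos: [0.469, 0.1006, 0.2506]
orientation: [-0.24, 3.132, 0.0]
ft_force: [2.4, 1.2, 1.8]
opening: 0.001
finger_force: 1.3
```

drive_tool --deltas '[{"xyz":[0.0042,0,0.0064],"delta_rot":[0,0,0]},{"xyz":[0.004,0,0.0067],"delta_rot":[0,0,0]},{"xyz":[0.0037,0,0.0069],"delta_rot":[0,0,0]},{"xyz":[0.0033,0,0.0071],"delta_rot":[0,0,0]},{"xyz":[0.003,0,0.0073],"delta_rot":[0,0,0]}]'

```text
time: 25.68
eef_pos: [0.4511, 0.0979, 0.2161]
orientation: [-0.24, 3.132, 0.0]
ft_force: [3.3, 0.2, 1.9]
opening: -0.002
finger_force: 1.5
```

drive_tool --deltas '[{"xyz":[0.0015,0,0.004],"delta_rot":[0,0,0]},{"xyz":[0.0015,0,0.004],"delta_rot":[0,0,0]},{"xyz":[0.0015,0,0.003],"delta_rot":[0,0,0]},{"xyz":[0.0015,0,0.0025],"delta_rot":[0,0,0]}]'

```text
time: 26.18
eef_pos: [0.4453, 0.097, 0.2029]
orientation: [0.24, -3.132, -0.0]
ft_force: [0.9, 0.0, 1.8]
opening: 0.005
finger_force: 1.3
```

drive_tool --deltas '[{"xyz":[0,0,0.002],"delta_rot":[0,0,0]},{"xyz":[0,0,0.002],"delta_rot":[0,0,0]},{"xyz":[0,0,0.0015],"delta_rot":[0,0,0]}]'

```text
time: 26.55
eef_pos: [0.4447, 0.0969, 0.1969]
orientation: [0.24, -3.13, 0.0]
ft_force: [-2.8, 0.0, 4.2]
opening: 0.001
finger_force: 1.9
```

drive_tool --deltas '[{"xyz":[0,0,0.0015],"delta_rot":[0,0,0]},{"xyz":[0,0,0.0015],"delta_rot":[0,0,0]},{"xyz":[0,0,0.0015],"delta_rot":[0,0,0]},{"xyz":[0,0,0.0015],"delta_rot":[0,0,0]}]'

```text
time: 27.05
eef_pos: [0.4453, 0.097, 0.1914]
orientation: [0.24, -3.132, -0.0]
ft_force: [-2.7, -0.6, 2.7]
opening: -0.003
finger_force: 2.0
```

drive_tool --deltas '[{"xyz":[0,0,0.001],"delta_rot":[0,0,0]},{"xyz":[0,0,0.001],"delta_rot":[0,0,0]}]'

```text
time: 27.3
eef_pos: [0.4452, 0.097, 0.1896]
orientation: [0.24, -3.131, 0.0]
ft_force: [-5.4, -0.6, 5.9]
opening: 0.002
finger_force: 3.1
```

drive_tool --deltas '[{"xyz":[0,0,0.001],"delta_rot":[0,0,0]}]'

```text
time: 27.42
eef_pos: [0.4451, 0.0969, 0.1886]
orientation: [0.24, -3.131, 0.0]
ft_force: [-5.8, -0.9, 5.3]
opening: -0.004
finger_force: 3.3
```

drive_tool --deltas '[{"xyz":[0,0,0.001],"delta_rot":[0,0,0]}]'

```text
time: 27.55
eef_pos: [0.445, 0.0969, 0.1876]
orientation: [0.24, -3.131, 0.0]
ft_force: [-4.9, -1.2, 6.0]
opening: 0.001
finger_force: 3.5
```

drive_tool --deltas '[{"xyz":[0,0,0.0008],"delta_rot":[0,0,0]}]'

```text
time: 27.68
eef_pos: [0.4449, 0.0969, 0.1868]
orientation: [0.24, -3.13, 0.0]
ft_force: [-6.6, -1.2, 7.0]
opening: -0.001
finger_force: 4.3
```

drive_tool --deltas '[{"xyz":[0,0,0.0006],"delta_rot":[0,0,0]}]'

```text
time: 27.8
eef_pos: [0.4449, 0.0969, 0.1865]
orientation: [0.24, -3.13, 0.0]
ft_force: [-8.0, -1.2, 9.5]
opening: -0.002
finger_force: 5.3
```

At the stop again, at 9.5 N. I let up gently and check that it holds at the latched level.

drive_tool --deltas '[{"xyz":[0,0,-0.004],"delta_rot":[0,0,0]},{"xyz":[0,0,-0.004],"delta_rot":[0,0,0]},{"xyz":[0,0,-0.004],"delta_rot":[0,0,0]},{"xyz":[0,0,-0.004],"delta_rot":[0,0,0]},{"xyz":[0,0,-0.002],"delta_rot":[0,0,0]},{"xyz":[0,0,-0.002],"delta_rot":[0,0,0]},{"xyz":[0,0,0],"delta_rot":[0,0,0]},{"xyz":[0,0,0],"delta_rot":[0,0,0]}]'

```text
time: 28.8
eef_pos: [0.4453, 0.097, 0.2059]
orientation: [0.24, -3.132, 0.0]
ft_force: [0.2, -0.1, 0.3]
opening: 0.0
finger_force: 0.0
```

No force at 4 mm above the latched level, so it holds. I retreat and check.

drive_tool --deltas '[{"xyz":[0,0,-0.02],"delta_rot":[0,0,0]},{"xyz":[0.01,0,-0.04],"delta_rot":[0,0,0]},{"xyz":[0.02,0,-0.04],"delta_rot":[0,0,0]},{"xyz":[0.02,0,0],"delta_rot":[0,0,0]},{"xyz":[0,0,0],"delta_rot":[0,0,0]},{"xyz":[0,0,0],"delta_rot":[0,0,0]},{"xyz":[0,0,0],"delta_rot":[0,0,0]},{"xyz":[0,0,0],"delta_rot":[0,0,0]}]'

```text
time: 29.8
eef_pos: [0.3961, 0.0894, 0.3055]
orientation: [0.24, -3.131, -0.0]
ft_force: [0.1, -0.3, 0.7]
opening: 0.002
finger_force: 0.0
```

Run:
```python
from h import *
im=get_image('side');P=cloud(im,im['pose']);q=P[215:235,255:290].reshape(-1,3);A=np.c_[q[:,:2],np.ones(len(q))]
print('hood top z',q[:,2].mean().round(4),'slope',np.linalg.lstsq(A,q[:,2],rcond=None)[0].round(3))
b=dict(np.load('side.npz'));p=cloud(b,b['pose'])[215:235,255:290].reshape(-1,3);print('start z',p[:,2].mean().round(4))
```

```text
hood top z 0.1294 slope [-0.165 -0.565  0.263]
start z 0.1285
```

Run:
```python
from h import *
b=dict(np.load('side.npz'));p=cloud(b,b['pose'])[...,2]
im=get_image('side');q=cloud(im,im['pose'])[...,2]
m=abs(p-.126)<.006;m[:200]=0;m[270:]=0;m[:,:215]=0;m[:,330:]=0
d=(q-p)[m];print(m.sum(),np.median(d).round(4),np.percentile(d,[5,25,75,95]).round(4))
x=[(np.median((q-p)[215:225,c:c+15][m[215:225,c:c+15]])).round(4) for c in range(225,315,15)];print(x)
```

```text
3783 -0.0001 [-0.0028 -0.0012  0.001   0.0027]
[np.float64(-0.0), np.float64(-0.0), np.float64(-0.0002), np.float64(-0.0003), np.float64(-0.0001), np.float64(-0.0003)]
```

The hood sits exactly at its starting latched height, so I hand the job in.

```bash
python3 -c "
from bench import *
print(hand_in())"
```

```text
the job is handed in; nothing more can be done
None
```

I handed the job in at about 30 s on the robot's clock: the vial stood fully home in the well when I released it, and the hatch is shut and latched at its original height. The highest wrist force I read while pressing was about 12.5 N, and `hand_in()` returned no verdict.

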